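# Hang the screw pail on the weighing stand

## Robot

A 6-joint arm with a two-finger parallel gripper is mounted at the origin on a cart in front of the work surface, level with it; the furniture and walls round the work are solid. World frame = base frame: x ahead of the robot, y to its left, z up, the work surface at z = 0. Lengths are in mm, angles in rad, forces in N, time in s.
With the tool pointing down it reaches from about 275 to 1000 mm from the base axis. Payload 8.4 kg.
Tool frame: the origin (TCP) lies at the very end of the fingers, on their centre line; the grasp point (between the pads) lies 19 mm behind it (r.pinch_z is the distance from the TCP to the grasp point, in mm); z points along the fingers, y is the line along which they close (so a half turn about z gives the same grasp; the last joint's range is limited). The gripper opens to 85 mm and grips with 20 to 120 N. Pads are 22 mm wide; open, the fingers measure 114 mm over their backs; the gripper's body (76 mm by 85 mm) begins 54 mm behind the grasp point. The pads swing forward as they close: fully open they stand 13 mm farther back than shut.
Start: joints at [-1.349, 0.353, 1.633, -0, 1.155, -0.002], TCP at [138.709, -609.416, 231.281] pointing down, gripper open.
Joint ranges: [-2.63, 2.63], [-0.92, 2.1], [0.06, 2.66], [-1.3, 4.44], [0, 2.69], [-3.02, 3.02]. Speed limits (rad/s): [2.22, 2.22, 2.79, 3.14, 3.14, 3.14].

## Interface

Orientations are given as [roll, pitch, yaw] about the fixed x, y, z axes, in that order (R = Rz(yaw) Ry(pitch) Rx(roll)).
In Python, from rig import r gives the robot as it stands.
- The arm moves only by the tool carry_out, never from a script. Its argument "series" is a list of rows, each a list of 7 numbers: the turn, a rotation vector about the tool's x, y, z as a fraction of full scale, then the shift along the tool's x, y, z as a fraction of full scale, then the gripper command: -1 is fully open, 1 is shut, values between are in proportion. A call has 1 to 8 rows; each row is the pose to reach, as a shift and turn from the pose commanded when the call began, along the tool's axes at that moment, turning the shorter way round; what a row does not reach only later rows make up. Full scale, the value 1, is 0.25 m for a shift and pi rad for a turn. A row lasts 1/8 s, in which the tool goes at most 62.5 mm and 10.7 degrees, less where a joint would pass 70% of its speed; a pose out of reach is approached as far as the arm can. A call with a number of a shift or a turn outside -1 to 1 is refused whole. A call with a gripper value outside its range is refused whole. The fingers move at their own pace and stop on an object; "force" is the grip in N (left out, the last holds). Time passes only in rows, so rows that repeat a pose let the fingers close. It gives the time, the measured TCP pose, the force, the opening and the grip force at its end, in the units of the state.
- r.sense(): the state, without advancing time (a new reading comes with each control period).
- r.grab_frame(name): name is "side" or "top" or "wrist"; returns the picture (420x560x3 uint8, red, green, blue); there is no depth.
- r.get_calibration(name): a dict with "K" (3x3 intrinsics, pixels), "pose" (4x4, takes a point from camera to world coordinates). Camera axes: x right, y up, looking along -z (the intrinsics and any distortion apply to the point x, -y, -z); pixel columns grow to the right and rows downward; lengths in mm; the calibration is good to about 2 mm. The wrist camera is an equidistant fisheye: a pixel r from the principal point sees the ray r / f radians off the axis. A picture is of the moment at which its call begins: read the wrist's pose just before it. get_calibration takes no time and is no camera call; for the wrist camera it gives the pose at the moment of the call.
- r.sign_off(): hands the job in; it is judged then, once.
Trained networks look in the newest picture that a camera, given by its name, has taken for a name from the list of things; names that differ only in an ending like _2 or _b are one class to them, and where a whole thing is asked for, a point or a joint stands for the part that bears it (a point fixed in the world has none). Each returns a list of dicts, best first, with "score" (0 to 1); they miss things now and then, are a little off and sometimes report something else, mostly with a low value. They report only what shows in the picture. A call takes as long as a camera call.
- r.silhouettes(camera, label): "region" (420x560 bool, what is visible of it) and "position" ([row, column] in pixels, amid what is visible of it).
The state is a dict: "clock": time; "qpos": joint angles; "qvel": joint speeds; "joint_efforts": joint torques, N m; "eef_pos": TCP position; "tcp_rot": TCP orientation; "contact_force": force on the tool from outside, world axes, zero at the start; "wrist_torque": the same for the moment, N m; "opening": opening from 0.0 (shut) to 1.0 (fully open); "grasp_force": force on a finger pad.
Only numpy, scipy, OpenCV 4.12 (cv2) and the standard library are available. Lean on these libraries where they do the work, as an engineer would, in place of code of your own. Each camera call takes 0.05 s, during which the arm holds its last target. There are 200 camera calls.

## Task

Weigh the pail of screws: with the pail still standing on the bench, swing its folded wire bail fully upright, then lift the pail by the bail's wooden grip and hang it on the two-pronged fork of the weighing stand, the wire lying in both notches and the grip between the prongs. Lower it gently by feel, without bumping the stand or pressing the sprung fork down, and let go only once the fork has taken the pail's weight. Leave it hanging free and still, and do not disturb the other things.

Things in the scene. Friction and masses are not known exactly. Their poses are not given: they have to be found in the camera images.
- pail: Small steel pail of screws (fixed in it), loose, 0.4 to 0.6 kg; 119 mm over the rim's lip, 94 mm at the foot, 85 mm high. Origin: centre of its underside; z up. The wire bail pivots at y = +-66 mm, 72 mm above the origin (pivot axis = the pail's y axis). Folded, it points along the pail's -x axis, clear of the wall.
- bail_grip (a point): Centre of the brown wooden grip on the bail's top bar, 100 mm from the pivot axis: 16 mm thick, 44 mm long along the pail's y, turns freely on the 6 mm wire, so fingers kept upright can swing the bail. Bar straight for 88 mm; bail 132 mm wide. Folded, 32 mm is free between grip and rim; upright, the grip is 172 mm above the pail's underside, 87 mm above its rim.
- bail (a joint): Bail angle, rad: 0 folded level, pi/2 (1.571) upright over the pail; as it grows the grip moves up and over on a 100 mm arc. Light hinge friction (0.06 N m) holds it where it is left.
- stand: Weighing stand, fixed. Origin: on the bench straight below the notches; z up. Two 8 mm steel prongs at y = +-34 mm point along the stand's -x (open end), each with a 45 degree V notch at x = 0 and an upturned tip ending at x = -18 mm. Hung, the grip's centre is at x = 0, y = 0, the bar along y. The column (blue foot, grey housing with white dial) is at x = +125 mm; housing front at +102 mm.
- stand_entry (a point): Point on the bench 110 mm out from below the notches on the open side (stand x = -110 mm). From above here the pail comes in level, along the stand's +x, the prongs passing between bar and rim: the tips reach 8 mm above the seated grip's centre, the prongs' underside is 14 mm below it. A grip height of 263 mm above the bench clears both at every column height.
- stand_foot (a point): Foot of the telescopic column, at bench level (stand x = +125 mm). The column is locked at a height that is NOT measured and differs each time: the grip's centre seats 205 to 245 mm above the bench; find it by feel. The fork is sprung: it sinks 1 mm per 2.5 N, 15 mm at most, and must never bear over 15 N (the pail weighs 4 to 6 N). Bumping, dropping and pressing all load it.
- tape_measure: Tape measure, yellow and black, 38x80x67 mm, bystander; origin at the centre of its underside

How it is judged:
By the outcome, as a careful person would: the job done as asked, in the order asked, and still so for the second after the job is handed in, with the robot touching nothing.
It also fails if it takes over 64 s, if anything falls off the work surface, if the arm or the gripper's body presses on something with over 40 N, if the wrist force passes 120 N, or if a joint passes its speed limit or range.

## Working session

There is one attempt and no reset: what is moved stays moved. The work goes in short steps, Python scripts to look and compute and a tool call to move; the robot and the scene stay as the last step left them, time stands still between calls to the robot, and variables do not carry over. Pictures are saved under pics/ and viewed, at most 10 in all, crops included, and the job is handed in when it is done.

Besides the shell and the picture viewer there is one more tool, called after "Request:" as name([rows], argument=value, ...), one row to a line, values as JSON. carry_out: Moves the arm, as the interface text tells. Its arguments: {"type":"object","properties":{"series":{"type":"array"},"force":{"type":"number"}},"required":["series"]}

```bash
ls; mkdir -p pics
python3 - <<'E'
from rig import r
import cv2,numpy as np
s=r.sense(); print({k:np.round(v,3).tolist() if not np.isscalar(v) else v for k,v in s.items()}, r.pinch_z)
for c in ["side","top"]:
    im=r.grab_frame(c); cv2.imwrite(f"pics/{c}0.png",im[...,::-1])
    cal=r.get_calibration(c); print(c,np.round(cal["K"],1).tolist(),np.round(cal["pose"],3).tolist(),[k for k in cal])
    for l in ["pail","bail_grip","bail","stand","stand_foot","tape_measure"]:
        for d in r.silhouettes(c,l)[:3]:
            m=d["region"]; ys,xs=np.nonzero(m); print(c,l,round(d["score"],2),np.round(d["position"]).tolist(),m.sum(),(xs.min(),xs.max(),ys.min(),ys.max()) if len(xs) else None)
E
```

```text
pics
{'clock': 0.0, 'qpos': [-1.349, 0.354, 1.634, -0.0, 1.155, -0.002], 'qvel': [0.0, 0.002, 0.0, 0.002, 0.001, -0.0], 'joint_efforts': [0.001, -60.525, -34.207, 0.0, 0.009, 0.0], 'eef_pos': [138.601, -608.955, 230.536], 'tcp_rot': [-3.14, 0.0, 0.224], 'contact_force': [-0.371, 0.013, -0.418], 'wrist_torque': [0.001, 0.026, 0.003], 'grasp_force': 0.0, 'opening': 1.0009572032424017} 18.700000000000003
side [[470.1, 0.0, 279.2], [0.0, 470.1, 216.1], [0.0, 0.0, 1.0]] [[1.0, -0.018, 0.024, 565.774], [0.03, 0.642, -0.767, -254.467], [-0.001, 0.767, 0.642, 610.052], [0.0, 0.0, 0.0, 1.0]] ['K', 'pose']
side pail 0.94 [264.0, 297.0] 1508 (np.int64(224), np.int64(328), np.int64(242), np.int64(296))
side bail_grip 0.92 [249.0, 242.0] 312 (np.int64(225), np.int64(291), np.int64(242), np.int64(264))
side stand 0.65 [153.0, 269.0] 4513 (np.int64(238), np.int64(299), np.int64(77), np.int64(201))
side stand_foot 0.69 [149.0, 267.0] 4499 (np.int64(238), np.int64(298), np.int64(78), np.int64(200))
side tape_measure 0.65 [290.0, 373.0] 1890 (np.int64(347), np.int64(397), np.int64(263), np.int64(310))
[... 282 characters left out ...]
p.int64(286))
top bail_grip 0.58 [269.0, 349.0] 533 (np.int64(327), np.int64(398), np.int64(219), np.int64(286))
top bail 0.93 [271.0, 350.0] 444 (np.int64(327), np.int64(398), np.int64(220), np.int64(286))
top bail 0.51 [233.0, 367.0] 3188 (np.int64(327), np.int64(400), np.int64(205), np.int64(286))
top stand 0.85 [231.0, 199.0] 3964 (np.int64(167), np.int64(263), np.int64(190), np.int64(267))
top stand_foot 0.95 [226.0, 197.0] 3889 (np.int64(167), np.int64(262), np.int64(190), np.int64(267))
top stand_foot 0.17 [270.0, 350.0] 470 (np.int64(327), np.int64(394), np.int64(220), np.int64(286))
top tape_measure 0.75 [179.0, 356.0] 616 (np.int64(338), np.int64(364), np.int64(158), np.int64(193))
```

View pics/side0.png

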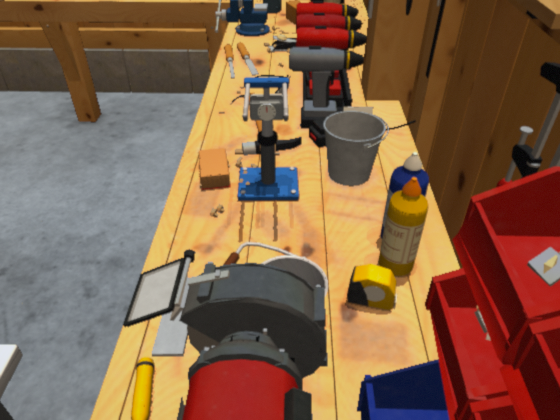

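```bash
python3 -c "
import cv2
im=cv2.imread('pics/top0.png')[140:310,150:420]; cv2.imwrite('pics/top0c.png',cv2.resize(im,None,fx=2.9,fy=2.9,interpolation=2))"
```

```text
(no output)
```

View pics/top0c.png

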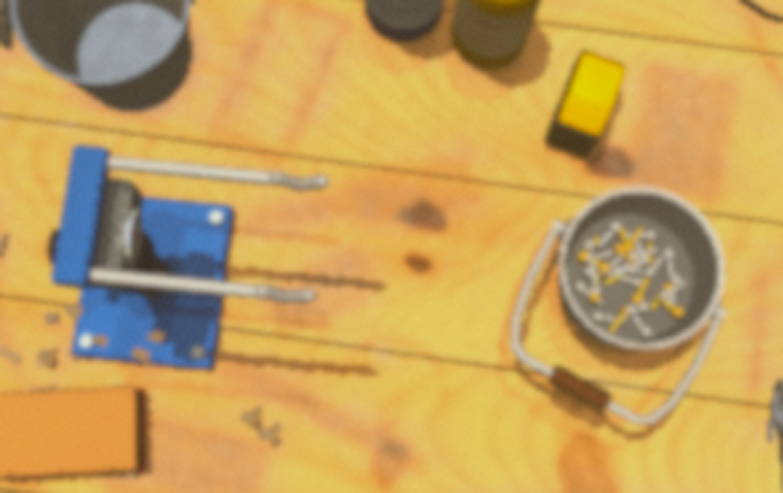

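```bash
cat > h.py <<'E'
from rig import r
import numpy as np, cv2
def ray(c,u,v,cal=None):
    cal=cal or r.get_calibration(c); K=cal["K"]; P=np.array(cal["pose"])
    a=np.array([(u-K[0][2])/K[0][0],(v-K[1][2])/K[1][1]])
    if c=="wrist":
        t=np.linalg.norm(a); d=np.array([*(a/t*np.sin(t)),np.cos(t)]) if t>0 else np.array([0,0,1.])
    else: d=np.array([*a,1.])
    d=d*[1,-1,-1]
    return P[:3,3],P[:3,:3]@(d/np.linalg.norm(d))
def onz(c,u,v,z,cal=None):
    o,d=ray(c,u,v,cal); return o+d*(z-o[2])/d[2]
def tri(rs):
    A=sum(np.eye(3)-np.outer(d,d) for o,d in rs); b=sum((np.eye(3)-np.outer(d,d))@o for o,d in rs)
    p=np.linalg.solve(A,b); return p,[round(np.linalg.norm(np.cross(p-o,d)),1) for o,d in rs]
def proj(c,p,cal=None):
    cal=cal or r.get_calibration(c); K=np.array(cal["K"]); P=np.array(cal["pose"])
    q=P[:3,:3].T@(np.array(p)-P[:3,3])*[1,-1,-1]
    if c=="wrist":
        n=np.hypot(q[0],q[1]); t=np.arctan2(n,q[2]); a=q[:2]/n*t
    else: a=q[:2]/q[2]
    return np.array([a[0]*K[0,0]+K[0,2],a[1]*K[1,1]+K[1,2]])
E
python3 - <<'E'
from h import *
f=lambda x,y:(x/2.9+150,y/2.9+140)
P=lambda n,x,y,z:print(n,np.round(onz("top",*f(x,y),z),1))
P("rim c",641,270,85)
P("rim l",560,262,85);P("rim r",722,270,85);P("rim t",641,188,85);P("rim b",641,350,85)
P("piv1",560,228,72);P("piv2",718,315,72);P("grip",581,391,72);P("gripA",556,375,72);P("gripB",608,407,72)
for n,x,y in [("f1",133,198),("f2",235,207),("f3",212,368),("f4",73,355)]: P(n,x,y,12)
for z in (213,233,253): P("tipL",322,182,z);P("tipR",308,296,z)
for z in (205,225,245): P("rodL",110,162,z);P("rodL2",270,178,z);P("rodR",92,274,z);P("rodR2",250,291,z)
P("tape",595,78,67)
im=cv2.imread('pics/side0.png')[68:210,225:305]; cv2.imwrite('pics/side0c.png',cv2.resize(im,None,fx=4.2,fy=4.2,interpolation=2))
E
```

```text
rim c [559.6 219.6  85. ]
rim l [557.1 277.3  85. ]
rim r [567.8 162.5  85. ]
rim t [619.6 225.2  85. ]
rim b [502.8 214.3  85. ]
piv1 [584.8 278.4  72. ]
piv2 [537.5 159.3  72. ]
grip [469.6 250.9  72. ]
gripA [478.3 269.6  72. ]
gripB [461.2 230.8  72. ]
f1 [574.5 606.2  12. ]
f2 [578.8 525.3  12. ]
f3 [452.1 521.4  12. ]
f4 [446.6 628.5  12. ]
tipL [560.4 444.2 213. ]
tipR [489.3 441.7 213. ]
tipL [555.6 442.5 233. ]
tipR [486.5 440.2 233. ]
tipL [550.8 440.9 253. ]
tipR [483.7 438.6 253. ]
rodL [556.1 578.  205. ]
rodL2 [560.2 477.3 205. ]
rodR [484.9 575.3 205. ]
rodR2 [488.4 477.8 205. ]
rodL [551.5 572.6 225. ]
rodL2 [555.5 474.7 225. ]
rodR [482.3 570.  225. ]
rodR2 [485.7 475.3 225. ]
rodL [546.9 567.2 245. ]
rodL2 [550.7 472.2 245. ]
rodR [479.7 564.7 245. ]
rodR2 [482.9 472.7 245. ]
tape [704.9 264.1  67. ]
```

View pics/side0c.png

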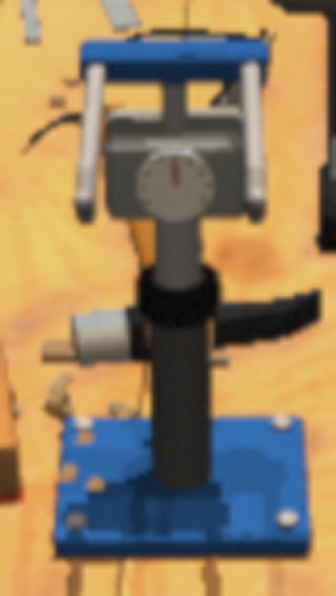

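Run:
```python
from h import *
f=lambda x,y:(x/2.9+150,y/2.9+140); g=lambda x,y:(x/4.2+225,y/4.2+68)
for n,a,b in [("tip lowx",(306,296),(84,213)),("tip highx",(323,182),(254,213)),("rod lowx back",(92,274),(95,68)),("rod highx back",(110,162),(250,68)),("f2",(235,207),(310,543)),("f3",(212,368),(57,545)),("f4",(73,355),(80,418)),("dialbarlow",(57,278),(82,45)),("barhigh",(108,150),(268,45))]:
    p,e=tri([ray("top",*f(*a)),ray("side",*g(*b))]); print(n,np.round(p,1),e)
p,e=tri([ray("top",*f(581,391)),ray("side",238,254)]);print("grip",p,e)
```

```text
tip lowx [487.  441.3 235.5] [np.float64(1.0), np.float64(1.0)]
tip highx [554.8 441.7 236.5] [np.float64(0.0), np.float64(0.0)]
rod lowx back [481.4 566.5 239.2] [np.float64(1.0), np.float64(1.0)]
rod highx back [549.5 569.2 238.7] [np.float64(1.1), np.float64(1.1)]
f2 [581.2 526.2   8.3] [np.float64(1.6), np.float64(1.6)]
f3 [454.5 522.6   7.1] [np.float64(2.1), np.float64(2.1)]
f4 [452.7 630.6   9.4] [np.float64(6.1), np.float64(6.1)]
dialbarlow [475.  585.3 241.7] [np.float64(0.1), np.float64(0.1)]
barhigh [555.8 569.3 248.8] [np.float64(2.7), np.float64(2.7)]
grip [476.66084732 257.59365822 101.70844406] [np.float64(10.0), np.float64(10.0)]
```

View pics/top0.png

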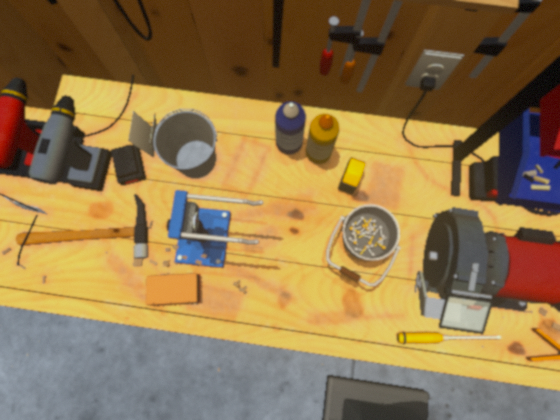

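Run:
```python
from h import *
for z in (0,200): print([np.round(onz("top",u,v,z)[:2]).tolist() for u,v in [(0,0),(560,0),(0,420),(560,420),(480,300)]])
for y in (0,100): print([np.round((lambda o,d:o+d*(y-o[1])/d[1])(*ray("side",u,v))).tolist() for u,v in [(250,265),(130,320),(190,260),(325,300),(240,410)]])
```

```text
[[1057.0, 1225.0], [1260.0, -226.0], [75.0, 927.0], [243.0, -219.0], [463.0, -48.0]]
[[912.0, 1043.0], [1071.0, -93.0], [144.0, 810.0], [275.0, -87.0], [447.0, 47.0]]
[[535.0, -0.0, 347.0], [426.0, -0.0, 275.0], [489.0, 0.0, 351.0], [596.0, 0.0, 307.0], [515.0, 0.0, 122.0]]
[[523.0, 100.0, 244.0], [372.0, 100.0, 143.0], [459.0, 100.0, 249.0], [607.0, 100.0, 189.0], [495.0, 100.0, -70.0]]
```

Request:
carry_out([
  [0,0,0,0,0,-0.4,-0.3],
  [0,0,-0.06,0.3,-0.2,-0.7,-0.3],
  [0,0,-0.12,0.6,-0.45,-0.8,-0.3],
  [0,0,-0.18,0.99,-0.76,-0.8,-0.3],
  [0,0,-0.24,0.99,-0.76,-0.8,-0.3],
  [0,0,-0.3,0.99,-0.76,-0.8,-0.3],
  [0,0,-0.315,0.99,-0.76,-0.8,-0.3],
], force=40)

```text
clock: 1.58
eef_pos: [339.2, -367.2, 432.4]
tcp_rot: [3.14, 0.0, 1.218]
contact_force: [0.5, -0.5, 0.5]
opening: 0.652
grasp_force: 0.0
```

```bash
cat >> h.py <<'E'
from scipy.spatial.transform import Rotation as Ro
def frac(p,yaw_deg,s=None):
    "fractions for a move to TCP p (mm), tool down at yaw (deg)"
    s=s or r.sense(); R=Ro.from_euler("xyz",s["tcp_rot"])
    sh=R.inv().apply(np.array(p)-s["eef_pos"])/250
    tn=(R.inv()*Ro.from_euler("xyz",[np.pi,0,np.radians(yaw_deg)])).as_rotvec()/np.pi
    return np.round([*tn,*sh],3).tolist()
def st():
    s=r.sense(); print({k:np.round(s[k],3).tolist() for k in ("clock","eef_pos","tcp_rot","contact_force","opening","grasp_force","qpos")}); return s
E
python3 - <<'E'
from h import *
s=st()
print(frac([430,-120,430],69.5),frac([440,60,430],69.5))
E
```

```text
{'clock': 1.575, 'eef_pos': [339.191, -367.232, 432.444], 'tcp_rot': [3.14, 0.0, 1.218], 'contact_force': [0.475, -0.536, 0.494], 'opening': 0.652, 'grasp_force': 0.0, 'qpos': [-0.828, 0.016, 1.612, 0.0, 1.512, -0.476]}
[0.0, 0.0, 0.002, 1.054, -0.0, 0.009] [0.0, 0.0, 0.002, 1.743, -0.211, 0.009]
```

Request:
carry_out([
  [0,0,0,0.25,0,0,-0.3],
  [0,0,0,0.5,0,0,-0.3],
  [0,0,0,0.75,0,0,-0.3],
  [0,0,0,1,0,0,-0.3],
  [0,0,0,1,0,0,-0.3],
])

```text
clock: 2.2
eef_pos: [426.3, -131.3, 431.5]
tcp_rot: [3.141, -0.001, 1.22]
contact_force: [-0.4, -0.6, 0.2]
opening: 0.655
grasp_force: 0.0
```

Run:
```python
from h import *
s=st()
print(frac([435,100,430],69.5))
```

```text
{'clock': 2.2, 'eef_pos': [426.328, -131.292, 431.481], 'tcp_rot': [3.141, -0.001, 1.22], 'contact_force': [-0.44, -0.627, 0.178], 'opening': 0.655, 'grasp_force': 0.0, 'qpos': [-0.303, -0.078, 1.705, 0.001, 1.514, 0.048]}
[0.0, -0.0, 0.002, 0.881, -0.286, 0.007]
```

Request:
carry_out([
  [0,0,0,0.22,-0.08,0,-0.3],
  [0,0,0,0.44,-0.16,0,-0.3],
  [0,0,0,0.66,-0.22,0,-0.3],
  [0,0,0,0.88,-0.286,0,-0.3],
  [0,0,0,0.98,-0.286,0,-0.3],
  [0,0,0,0.98,-0.286,0,-0.3],
])

```text
clock: 2.95
eef_pos: [444.4, 119.9, 431.1]
tcp_rot: [-3.141, 0.001, 1.215]
contact_force: [-0.2, 0.1, -1.5]
opening: 0.649
grasp_force: 0.0
```

Run:
```python
from h import *
s=st()
print(frac([468,251,230],69.5))
```

```text
{'clock': 2.95, 'eef_pos': [444.412, 119.864, 431.056], 'tcp_rot': [-3.141, 0.001, 1.215], 'contact_force': [-0.159, 0.112, -1.522], 'opening': 0.649, 'grasp_force': 0.0, 'qpos': [0.26, -0.052, 1.682, -0.0, 1.512, 0.616]}
[-0.0, 0.0, 0.001, 0.525, -0.094, 0.804]
```

Request:
carry_out([
  [0,0,0,0.25,-0.05,0,-0.3],
  [0,0,0,0.525,-0.094,0.2,-0.3],
  [0,0,0,0.525,-0.094,0.4,-0.3],
  [0,0,0,0.525,-0.094,0.6,-0.3],
  [0,0,0,0.525,-0.094,0.8,-0.3],
  [0,0,0,0.525,-0.094,0.8,-0.3],
  [0,0,0,0.525,-0.094,0.8,-0.3],
])

```text
clock: 3.82
eef_pos: [469.3, 250.1, 233.3]
tcp_rot: [3.14, -0.001, 1.212]
contact_force: [0.5, -0.1, 1.4]
opening: 0.651
grasp_force: 0.0
```

Run:
```python
from h import *
s=st()
cal=r.get_calibration("wrist"); im=r.grab_frame("wrist"); cv2.imwrite("pics/w1.png",im[...,::-1])
print(np.round(cal["K"],1).tolist(),np.round(cal["pose"],3).tolist())
for l in ("bail_grip","pail"):
    for d in r.silhouettes("wrist",l)[:2]:
        m=d["region"].astype(np.uint8); print(l,d["score"],np.round(d["position"],1),m.sum()); print(np.round(onz("wrist",d["position"][1],d["position"][0],72,cal),1))
print(proj("wrist",s["eef_pos"],cal), proj("wrist",[470,251,72],cal))
np.save("w1cal.npy",cal,allow_pickle=True)
```

```text
{'clock': 3.825, 'eef_pos': [469.311, 250.143, 233.295], 'tcp_rot': [3.14, -0.001, 1.212], 'contact_force': [0.542, -0.11, 1.354], 'opening': 0.651, 'grasp_force': 0.0, 'qpos': [0.487, 0.205, 1.831, -0.0, 1.103, 0.846]}
[[325.2, 0.0, 281.8], [0.0, 325.2, 210.7], [0.0, 0.0, 1.0]] [[0.936, 0.338, 0.095, 493.582], [-0.351, 0.902, 0.253, 314.208], [-0.0, -0.27, 0.963, 376.339], [0.0, 0.0, 0.0, 1.0]]
bail_grip 0.91 [183.4 285.3] 2344
[476.2 258.4  72. ]
pail 0.64 [188.8 373.3] 13157
[555.5 223.7  72. ]
[281.35422097 267.04948427] [281.95941793 192.74184832]
```

View pics/w1.png

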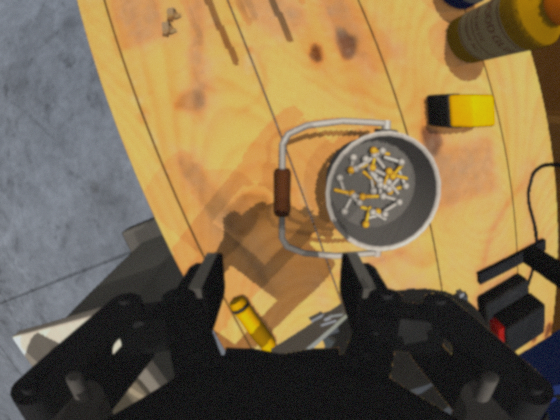

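Run:
```python
from h import *
cal=np.load("w1cal.npy",allow_pickle=True).item()
W=lambda n,u,v,z:print(n,np.round(onz("wrist",u,v,z,cal),1))
W("gripc",282.2,192.3,72);W("gA",282.3,170,72);W("gB",282.2,215,72)
W("barA",283,163,72);W("barB",281,222,72)
W("piv1",388,126,72);W("piv2",378,254,72)
for n,u,v in [("l",326.5,190),("r",440.5,187),("t",380,131),("b",384,250)]: W("rim"+n,u,v,85)
im=cv2.imread("pics/w1.png"); hsv=cv2.cvtColor(im,cv2.COLOR_BGR2HSV)[150:235,262:305]
c=im[150:235,262:305].astype(int); m=((c[...,2]<110)&(c[...,2]>c[...,0]+25)).astype(np.uint8)
n,l,s,ce=cv2.connectedComponentsWithStats(m); i=1+s[1:,4].argmax(); print(s[i],ce[i]+[262,150]); 
pts=np.argwhere(l==i)[:,::-1].astype(np.float32)+[262,150]; print(cv2.minAreaRect(pts.astype(np.float32)))
```

```text
gripc [470.4 251.3  72. ]
gA [478.  271.5  72. ]
gB [462.4 230.1  72. ]
barA [481.  277.5  72. ]
barB [458.8 223.8  72. ]
piv1 [588.5 277.5  72. ]
piv2 [541.4 154.8  72. ]
riml [510.4 241.8  85. ]
rimr [620.8 205.3  85. ]
rimt [575.5 277.1  85. ]
rimb [546.4 163.5  85. ]
[ 11  19  17  60 747] [281.57831325 193.03212851]
((281.0, 198.5), (59.0, 16.0), 90.0)
```

Run:
```python
from h import *
s=st()
print(frac([470.4,251.2,120],69.2),frac([470.4,251.2,53.5],69.2))
```

```text
{'clock': 3.975, 'eef_pos': [469.391, 250.909, 233.741], 'tcp_rot': [3.139, -0.003, 1.213], 'contact_force': [-0.206, 1.166, 0.728], 'opening': 0.651, 'grasp_force': 0.0, 'qpos': [0.488, 0.204, 1.831, -0.0, 1.102, 0.846]}
[0.001, -0.001, 0.002, 0.001, 0.002, 0.455] [0.001, -0.001, 0.002, 0.0, 0.001, 0.721]
```

Request:
carry_out([
  [0,0,0.002,0.001,0.002,0.15,0.3],
  [0,0,0.002,0.001,0.002,0.3,0.3],
  [0,0,0.002,0.001,0.002,0.4,0.3],
  [0,0,0.002,0.001,0.002,0.45,0.3],
  [0,0,0.002,0.001,0.002,0.45,0.3],
  [0,0,0.002,0.001,0.002,0.45,0.3],
])

```text
clock: 4.72
eef_pos: [469.4, 251.2, 120.1]
tcp_rot: [3.14, -0.002, 1.207]
contact_force: [0.2, -0.2, -0.5]
opening: 0.35
grasp_force: 0.0
```

Run:
```python
from h import *
s=st()
cal=r.get_calibration("wrist"); im=r.grab_frame("wrist"); cv2.imwrite("pics/w2.png",im[...,::-1])
c=im[60:400,200:360].astype(int); m=((c[...,0]<120)&(c[...,0]>c[...,2]+25)&(c[...,1]<80)).astype(np.uint8)
n,l,S,ce=cv2.connectedComponentsWithStats(m); i=1+S[1:,4].argmax(); p=ce[i]+[200,60]; print(S[i],p,onz("wrist",*p,72,cal),proj("wrist",[470.4,251.2,72],cal))
s=st(); print(frac([470.4,251.2,53.5],69.2))
```

```text
{'clock': 4.725, 'eef_pos': [469.396, 251.222, 120.087], 'tcp_rot': [3.14, -0.002, 1.207], 'contact_force': [0.213, -0.223, -0.5], 'opening': 0.35, 'grasp_force': 0.0, 'qpos': [0.489, 0.348, 1.929, 0.0, 0.862, 0.852]}
[   0  137  118  132 3894] [256.00590652 241.18695429] [452.59045238 252.2327684   72.        ] [283.01190196 233.22117322]
{'clock': 4.775, 'eef_pos': [469.383, 251.177, 120.087], 'tcp_rot': [3.14, -0.002, 1.207], 'contact_force': [-0.025, 0.255, 0.618], 'opening': 0.354, 'grasp_force': 0.0, 'qpos': [0.489, 0.348, 1.929, -0.0, 0.862, 0.852]}
[0.0, -0.001, -0.0, 0.001, 0.003, 0.266]
```

View pics/w2.png

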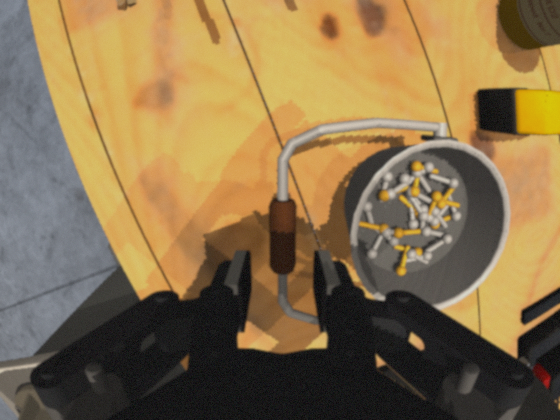

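Request:
carry_out([
  [0,0,0,0.001,0,0.1,0.3],
  [0,0,0,0.001,0,0.18,0.3],
  [0,0,0,0.001,0,0.23,0.3],
  [0,0,0,0.001,0.002,0.266,0.3],
  [0,0,0,0.001,0.002,0.266,0.3],
  [0,0,0,0.001,0.002,0.266,0.3],
])

```text
clock: 5.52
eef_pos: [469.5, 251.0, 52.8]
tcp_rot: [3.141, -0.001, 1.207]
contact_force: [-0.4, 0.1, 0.3]
opening: 0.351
grasp_force: 0.0
```

Request:
carry_out([
  [0,0,0,0,0,0,0.7],
  [0,0,0,0,0,0,1],
  [0,0,0,0,0,0,1],
  [0,0,0,0,0,0,1],
  [0,0,0,0,0,0,1],
], force=40)

```text
clock: 6.15
eef_pos: [469.3, 250.9, 52.4]
tcp_rot: [3.141, -0.0, 1.207]
contact_force: [1.2, -0.3, 0.5]
opening: 0.173
grasp_force: 38.9
```

Run:
```python
from h import *
s=st(); a=np.radians(np.arange(0,91,6)); print([(np.round(100*(1-np.cos(t))/250,3),np.round(-100*np.sin(t)/250,3)) for t in a])
```

```text
{'clock': 6.15, 'eef_pos': [469.258, 250.875, 52.362], 'tcp_rot': [3.141, -0.0, 1.207], 'contact_force': [1.189, -0.329, 0.542], 'opening': 0.173, 'grasp_force': 38.914, 'qpos': [0.488, 0.454, 1.965, -0.0, 0.722, 0.852]}
[(np.float64(0.0), np.float64(-0.0)), (np.float64(0.002), np.float64(-0.042)), (np.float64(0.009), np.float64(-0.083)), (np.float64(0.02), np.float64(-0.124)), (np.float64(0.035), np.float64(-0.163)), (np.float64(0.054), np.float64(-0.2)), (np.float64(0.076), np.float64(-0.235)), (np.float64(0.103), np.float64(-0.268)), (np.float64(0.132), np.float64(-0.297)), (np.float64(0.165), np.float64(-0.324)), (np.float64(0.2), np.float64(-0.346)), (np.float64(0.237), np.float64(-0.365)), (np.float64(0.276), np.float64(-0.38)), (np.float64(0.317), np.float64(-0.391)), (np.float64(0.358), np.float64(-0.398)), (np.float64(0.4), np.float64(-0.4))]
```

Request:
carry_out([
  [0,0,0,0,0.002,-0.042,1],
  [0,0,0,0,0.009,-0.083,1],
  [0,0,0,0,0.02,-0.124,1],
  [0,0,0,0,0.035,-0.163,1],
  [0,0,0,0,0.054,-0.2,1],
  [0,0,0,0,0.076,-0.235,1],
  [0,0,0,0,0.103,-0.268,1],
  [0,0,0,0,0.132,-0.297,1],
])

```text
clock: 7.15
eef_pos: [500.3, 238.8, 127.0]
tcp_rot: [-3.141, 0.0, 1.207]
contact_force: [1.0, 0.1, -3.6]
opening: 0.178
grasp_force: 38.9
```

Request:
carry_out([
  [0,0,0,0,0,0,1],
  [0,0,0,0,0,0,1],
])

```text
clock: 7.4
eef_pos: [499.8, 239.2, 126.8]
tcp_rot: [-3.141, -0.0, 1.207]
contact_force: [-2.0, -0.6, 4.5]
opening: 0.178
grasp_force: 39.5
```

Run:
```python
from h import *
s=st()
cal=r.get_calibration("wrist"); im=r.grab_frame("wrist"); cv2.imwrite("pics/w3.png",im[...,::-1])
im=r.grab_frame("top"); cv2.imwrite("pics/top1.png",cv2.resize(im[150:320,280:450,::-1],None,fx=3.4,fy=3.4))
```

```text
{'clock': 7.4, 'eef_pos': [499.781, 239.211, 126.793], 'tcp_rot': [-3.141, -0.0, 1.207], 'contact_force': [-1.997, -0.577, 4.504], 'opening': 0.178, 'grasp_force': 39.52, 'qpos': [0.443, 0.369, 1.877, 0.001, 0.896, 0.807]}
```

View pics/w3.png

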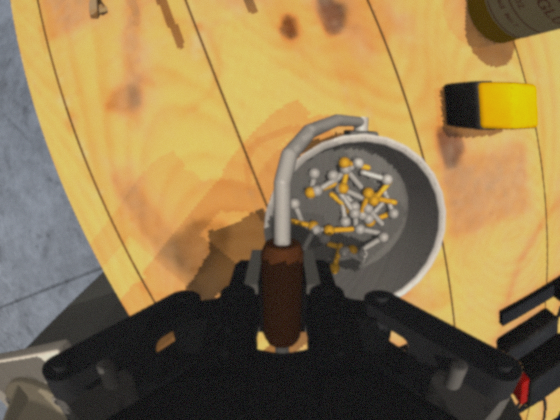

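Request:
carry_out([
  [0,0,0,0,0.033,-0.027,1],
  [0,0,0,0,0.068,-0.049,1],
  [0,0,0,0,0.105,-0.068,1],
  [0,0,0,0,0.144,-0.083,1],
  [0,0,0,0,0.185,-0.094,1],
  [0,0,0,0,0.226,-0.101,1],
  [0,0,0,0,0.268,-0.103,1],
  [0,0,0,0,0.268,-0.103,1],
])

```text
clock: 8.5
eef_pos: [563.3, 214.9, 152.2]
tcp_rot: [3.141, -0.0, 1.206]
contact_force: [0.4, 0.7, -3.4]
opening: 0.176
grasp_force: 39.0
```

Request:
carry_out([
  [0,0,0,0,0,0,1],
  [0,0,0,0,0,0,1],
])

```text
clock: 8.75
eef_pos: [562.1, 215.3, 152.2]
tcp_rot: [-3.141, 0.0, 1.207]
contact_force: [-0.2, 0.2, -4.5]
opening: 0.178
grasp_force: 39.0
```

Run:
```python
from h import *
s=st()
cal=r.get_calibration("wrist"); im=r.grab_frame("wrist"); cv2.imwrite("pics/w4.png",im[...,::-1]); np.save("w4cal.npy",cal,allow_pickle=True)
f=[]
for i in range(4): r.grab_frame("top"); f.append(r.sense()["contact_force"])
print(np.round(np.mean(f,0),2), np.round(np.std(f,0),2))
```

```text
{'clock': 8.75, 'eef_pos': [562.116, 215.318, 152.178], 'tcp_rot': [-3.141, 0.0, 1.207], 'contact_force': [-0.234, 0.157, -4.475], 'opening': 0.178, 'grasp_force': 38.952, 'qpos': [0.363, 0.402, 1.754, 0.0, 0.986, 0.727]}
[-0.05  0.17 -4.31] [0.34 0.73 0.43]
```

View pics/w4.png

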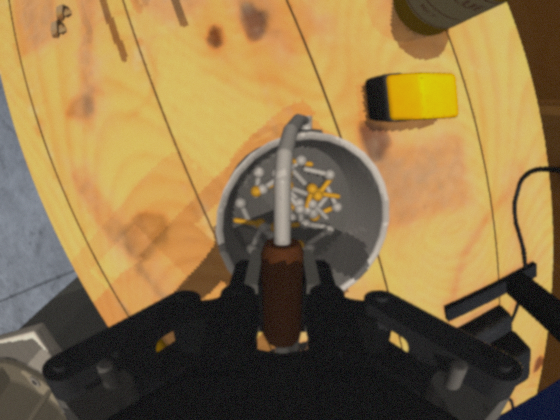

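Run:
```python
from h import *
cal=np.load("w4cal.npy",allow_pickle=True).item()
W=lambda n,u,v,z:print(n,np.round(onz("wrist",u,v,z,cal),1))
W("rl",218,212,85);W("rr",388,205,85);W("rt",303,131,85);W("piv1",302,121,72);W("tapecorner",368,80,67)
c1=np.load("w1cal.npy",allow_pickle=True).item()
print("tape w1",onz("wrist",427,96,67,c1), "rl",onz("wrist",326.5,190,85,c1),onz("wrist",440.5,187,85,c1))
im=r.grab_frame("top"); d=r.silhouettes("top","pail"); 
print(d[0]["score"],d[0]["position"]); cv2.imwrite("pics/top2.png",cv2.resize(im[140:310,150:420,::-1],None,fx=2.9,fy=2.9,interpolation=2))
im=r.grab_frame("side"); cv2.imwrite("pics/side2.png",cv2.resize(im[180:320,180:420,::-1],None,fx=3,fy=3))
a=cv2.imread("pics/top2.png"); b=cv2.imread("pics/side2.png"); print(a.shape,b.shape)
cv2.imwrite("pics/comb2.png",cv2.resize(np.hstack([cv2.resize(a[:,350:],None,fx=1,fy=1),b[:420].copy() if b.shape[0]==a.shape[0] else cv2.resize(b,(720,a.shape[0]))]),None,fx=.69,fy=.69))
```

```text
rl [524.6 238.7  85. ]
rr [635.7 201.9  85. ]
rt [597.1 268.9  85. ]
piv1 [599.5 275.   72. ]
tapecorner [654.4 287.2  67. ]
tape w1 [640.74246959 293.54586444  67.        ] rl [510.36775875 241.82399584  85.        ] [620.84238735 205.34221285  85.        ]
0.93 [232.9, 363.0]
(493, 783, 3) (420, 720, 3)
```

View pics/comb2.png

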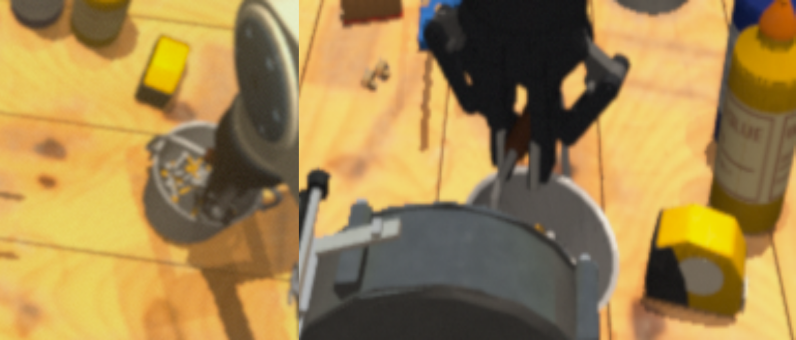

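Run:
```python
from h import *
for c in ("side","top"):
    r.grab_frame(c)
    d=r.silhouettes(c,"pail")[0]; ys,xs=np.nonzero(d["region"]); print(c,d["score"],xs.min(),xs.max(),ys.min(),ys.max())
# wrist: fit rim via candidates
cal=np.load("w4cal.npy",allow_pickle=True).item()
s=r.sense(); print(s["eef_pos"],s["contact_force"])
for c in (np.array([563,219.5]),np.array([572,216]),np.array([580,220])):
    P=[[*(c+59.5*np.array([np.cos(a),np.sin(a)])),85] for a in np.radians(np.arange(0,360,4))]
    for cam in("side","top"):
        q=np.array([proj(cam,p) for p in P]); print(c,cam,np.round([q[:,0].min(),q[:,0].max(),q[:,1].min(),q[:,1].max()],1))
    q=np.array([proj("wrist",p,cal) for p in P]);print(c,"wrist",np.round([q[:,0].min(),q[:,0].max(),q[:,1].min(),q[:,1].max()],1))
```

```text
Traceback (most recent call last):
IndexError: list index out of range
```

Run:
```python
from h import *
cal=np.load("w4cal.npy",allow_pickle=True).item()
for c in (np.array([563,219.5]),np.array([572,216]),np.array([580,220])):
    P=[[*(c+59.5*np.array([np.cos(a),np.sin(a)])),85] for a in np.radians(np.arange(0,360,4))]
    for cam in("side","top","wrist"):
        k=cal if cam=="wrist" else None
        q=np.array([proj(cam,p,k) for p in P]); print(c,cam,np.round([q[:,0].min(),q[:,0].max(),q[:,1].min(),q[:,1].max()],1))
d=r.silhouettes("top","pail")
if d: ys,xs=np.nonzero(d[0]["region"]); print(xs.min(),xs.max(),ys.min(),ys.max())
```

```text
[563.  219.5] side [247.3 327.4 254.2 314.3]
[563.  219.5] top [342.4 400.1 203.6 260.3]
[563.  219.5] wrist [194.7 367.1 129.1 294.7]
[572 216] side [253.2 333.6 255.8 316.5]
[572 216] top [344.6 402.1 199.7 256.2]
[572 216] wrist [208.1 380.3 129.3 294.7]
[580 220] side [258.8 338.9 254.2 314.3]
[580 220] top [343.1 400.5 195.8 252. ]
[580 220] wrist [216.2 389.3 119.2 287. ]
343 411 201 260
```

Request:
carry_out([
  [0,0,0,0,0,0.003,1],
  [0,0,0,0,0,0.005,1],
  [0,0,0,0,0,0.005,1],
])

```text
clock: 9.68
eef_pos: [562.5, 215.2, 150.9]
tcp_rot: [-3.141, 0.0, 1.207]
contact_force: [0.1, -0.1, -3.7]
opening: 0.177
grasp_force: 39.0
```

Request:
carry_out([
  [0,0,0,0,0,0.003,1],
  [0,0,0,0,0,0.005,1],
  [0,0,0,0,0,0.005,1],
])

```text
clock: 10.05
eef_pos: [562.5, 215.2, 149.7]
tcp_rot: [-3.142, 0.0, 1.207]
contact_force: [0.3, -0.6, -3.8]
opening: 0.177
grasp_force: 39.0
```

Request:
carry_out([
  [0,0,0,0,0,0.003,1],
  [0,0,0,0,0,0.006,1],
  [0,0,0,0,0,0.006,1],
  [0,0,0,0,0,0.006,1],
])

```text
clock: 10.55
eef_pos: [562.5, 215.2, 148.3]
tcp_rot: [3.142, -0.0, 1.207]
contact_force: [0.2, 0.5, -4.2]
opening: 0.176
grasp_force: 39.0
```

Request:
carry_out([
  [0,0,0,0,0,0.003,1],
  [0,0,0,0,0,0.006,1],
  [0,0,0,0,0,0.008,1],
  [0,0,0,0,0,0.008,1],
])

```text
clock: 11.05
eef_pos: [562.5, 215.2, 146.3]
tcp_rot: [-3.142, 0.0, 1.207]
contact_force: [-0.6, 0.2, -2.1]
opening: 0.172
grasp_force: 39.1
```

Run:
```python
from h import *
st()
a=r.grab_frame("side")[180:320,180:420,::-1]; b=r.grab_frame("wrist")[...,::-1]
np.save("w5cal.npy",r.get_calibration("wrist"),allow_pickle=True)
st()
cv2.imwrite("pics/comb3.png",np.hstack([cv2.resize(a,None,fx=1.66,fy=2.,interpolation=2)[:,:398],cv2.resize(b[80:360,150:430],(400,280))]))
```

```text
{'clock': 11.05, 'eef_pos': [562.507, 215.222, 146.255], 'tcp_rot': [-3.142, 0.0, 1.207], 'contact_force': [-0.646, 0.178, -2.122], 'opening': 0.172, 'grasp_force': 39.074, 'qpos': [0.363, 0.41, 1.758, 0.0, 0.974, 0.727]}
{'clock': 11.15, 'eef_pos': [562.505, 215.222, 146.268], 'tcp_rot': [-3.142, 0.0, 1.207], 'contact_force': [-0.209, -0.565, -2.673], 'opening': 0.172, 'grasp_force': 39.071, 'qpos': [0.363, 0.41, 1.758, 0.0, 0.974, 0.727]}
```

View pics/comb3.png

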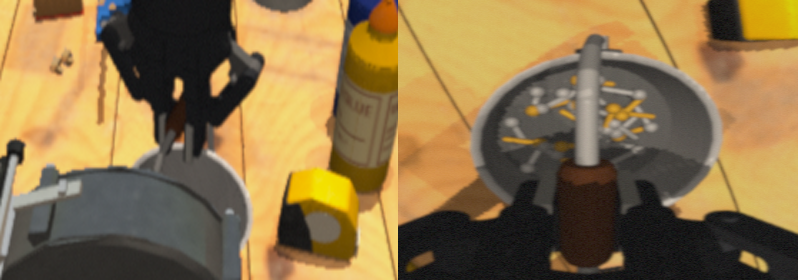

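Request:
carry_out([
  [0,0,0,0,0,0.003,1],
  [0,0,0,0,0,0.006,1],
  [0,0,0,0,0,0.006,1],
  [0,0,0,0,0,0.006,1],
])

```text
clock: 11.65
eef_pos: [562.5, 215.2, 144.7]
tcp_rot: [-3.142, 0.0, 1.207]
contact_force: [-0.5, -0.8, -3.1]
opening: 0.175
grasp_force: 39.0
```

```bash
cat > rim.py <<'E'
from h import *
cal=r.get_calibration("wrist"); b=r.grab_frame("wrist"); s=st()
d=r.silhouettes("wrist","pail")
for q in d[:1]:
    ys,xs=np.nonzero(q["region"]); print("pail",q["score"],xs.min(),xs.max(),ys.min())
    for v in (150,170,190,200,210):
        x=xs[ys==v]; print(v,x.min(),x.max(),(x.min()+x.max())/2)
E
python3 rim.py
```

```text
{'clock': 11.7, 'eef_pos': [562.48, 215.218, 144.695], 'tcp_rot': [-3.141, 0.0, 1.207], 'contact_force': [-0.46, 0.001, -2.807], 'opening': 0.172, 'grasp_force': 39.034, 'qpos': [0.363, 0.412, 1.759, -0.0, 0.971, 0.727]}
pail 0.79 194 372 113
150 229 341 285.0
170 211 359 285.0
190 200 368 284.0
200 197 371 284.0
210 195 372 283.5
```

Request:
carry_out([
  [0,0,0,0,0,0.003,1],
  [0,0,0,0,0,0.006,1],
  [0,0,0,0,0,0.006,1],
  [0,0,0,0,0,0.006,1],
])

```text
clock: 12.25
eef_pos: [562.5, 215.2, 143.2]
tcp_rot: [-3.141, 0.0, 1.207]
contact_force: [-0.7, -0.8, -3.2]
opening: 0.172
grasp_force: 39.0
```

```bash
python3 rim.py
python3 - <<'E'
from h import *
cal=np.load("w5cal.npy",allow_pickle=True).item(); P=np.array(cal["pose"]); print(np.round(P,3).tolist())
# rim size in image -> rim height (w5: 475..720 in comb; now silhouettes)
cal=r.get_calibration("wrist")
for z in (80,85,90,95):
    P=[[*(np.array([563,216])+59.5*np.array([np.cos(a),np.sin(a)])),z] for a in np.radians(np.arange(0,360,4))]
    q=np.array([proj("wrist",p,cal) for p in P]); print(z,np.round([q[:,0].min(),q[:,0].max(),q[:,1].min()],1))
E
```

```text
{'clock': 12.3, 'eef_pos': [562.507, 215.201, 143.234], 'tcp_rot': [-3.142, 0.0, 1.207], 'contact_force': [0.2, 0.85, -3.1], 'opening': 0.174, 'grasp_force': 39.045, 'qpos': [0.363, 0.413, 1.76, 0.0, 0.968, 0.727]}
[[0.935, 0.342, 0.098, 587.39], [-0.356, 0.9, 0.253, 279.307], [-0.002, -0.271, 0.962, 289.245], [0.0, 0.0, 0.0, 1.0]]
80 [194.7 369.3 134.5]
85 [192.8 371.1 134.8]
90 [190.8 373.1 135.1]
95 [188.8 375.1 135.5]
```

Request:
carry_out([
  [0,0,0,0,0,0.004,1],
  [0,0,0,0,0,0.008,1],
  [0,0,0,0,0,0.008,1],
])

```text
clock: 12.72
eef_pos: [562.5, 215.2, 141.2]
tcp_rot: [-3.141, 0.0, 1.207]
contact_force: [-0.9, 0.5, -2.4]
opening: 0.177
grasp_force: 39.0
```

```bash
cat > look.py <<'E'
from h import *
f=[]
for c in ("wrist","top","side"):
    cal=r.get_calibration(c); im=r.grab_frame(c); f.append(r.sense()["contact_force"])
    for l in ("pail","bail_grip"):
        for q in r.silhouettes(c,l)[:1]:
            ys,xs=np.nonzero(q["region"]); print(c,l,round(q["score"],2),"x",xs.min(),xs.max(),"y",ys.min(),ys.max(),np.round(q["position"]))
            if c=="wrist" and l=="pail": print([(v,(xs[ys==v].min()+xs[ys==v].max())/2) for v in (160,190,210) if (ys==v).any()])
        f.append(r.sense()["contact_force"])
print("F",np.round(np.mean(f,0),2),np.round(np.std(f,0),2)); st()
E
python3 look.py
```

```text
wrist pail 0.56 x 184 364 y 114 352 [215. 276.]
[(160, np.float64(274.0)), (190, np.float64(273.5)), (210, np.float64(274.0))]
wrist bail_grip 0.74 x 260 303 y 114 353 [269. 279.]
top pail 0.71 x 341 409 y 206 261 [236. 364.]
top bail_grip 0.46 x 342 408 y 211 248 [217. 371.]
side pail 0.57 x 258 324 y 232 287 [266. 295.]
side bail_grip 0.64 x 273 291 y 232 266 [249. 283.]
F [-0.35 -0.02 -3.33] [0.46 0.56 0.4 ]
{'clock': 13.175, 'eef_pos': [562.499, 215.16, 141.201], 'tcp_rot': [-3.142, 0.0, 1.207], 'contact_force': [-1.085, -0.694, -4.098], 'opening': 0.172, 'grasp_force': 38.991, 'qpos': [0.363, 0.416, 1.761, -0.0, 0.964, 0.727]}
```

Run:
```python
from h import *
cal=r.get_calibration("wrist"); s=r.sense(); p=np.array(s["eef_pos"]); y=s["tcp_rot"][2]; tx=np.array([np.cos(y),np.sin(y),0])
for h in (12,19,27,32):
    print(h,[np.round(proj("wrist",p+[0,0,h]+tx*k+0,cal)).tolist() for k in (-22,0,22)])
im=cv2.imread("pics/w4.png")[:,275:292].astype(int).mean(1); print([(v,im[v].round().astype(int).tolist()) for v in range(225,360,6)])
b=r.grab_frame("wrist")[:,275:292,::-1].astype(int).mean(1); print([(v,b[v].round().astype(int).tolist()) for v in range(225,360,6)])
```

```text
12 [[281.0, 318.0], [281.0, 279.0], [281.0, 233.0]]
19 [[281.0, 327.0], [281.0, 286.0], [281.0, 239.0]]
27 [[281.0, 337.0], [281.0, 295.0], [281.0, 246.0]]
32 [[281.0, 344.0], [281.0, 302.0], [281.0, 251.0]]
[(225, [129, 140, 149]), (231, [129, 139, 146]), (237, [127, 137, 145]), (243, [113, 122, 130]), (249, [26, 44, 73]), (255, [29, 50, 87]), (261, [23, 41, 71]), (267, [17, 28, 46]), (273, [20, 29, 46]), (279, [20, 29, 46]), (285, [18, 28, 45]), (291, [18, 28, 45]), (297, [18, 28, 45]), (303, [20, 29, 45]), (309, [21, 30, 46]), (315, [21, 29, 46]), (321, [18, 29, 45]), (327, [19, 29, 46]), (333, [17, 28, 44]), (339, [20, 28, 45]), (345, [22, 31, 46]), (351, [60, 65, 69]), (357, [20, 20, 20])]
[(225, [131, 141, 148]), (231, [127, 137, 145]), (237, [128, 138, 146]), (243, [114, 123, 131]), (249, [25, 42, 72]), (255, [29, 51, 87]), (261, [26, 43, 74]), (267, [20, 28, 47]), (273, [18, 28, 46]), (279, [17, 27, 45]), (285, [18, 27, 45]), (291, [19, 30, 46]), (297, [18, 28, 46]), (303, [17, 28, 45]), (309, [20, 30, 46]), (315, [22, 29, 47]), (321, [18, 28, 45]), (327, [23, 30, 47]), (333, [19, 28, 45]), (339, [18, 28, 46]), (345, [26, 38, 55]), (351, [68, 81, 92]), (357, [20, 21, 20])]
```

Request:
carry_out([
  [0,0,0,0,0,0.004,1],
  [0,0,0,0,0,0.008,1],
  [0,0,0,0,0,0.008,1],
])

```text
clock: 13.6
eef_pos: [562.5, 215.2, 139.2]
tcp_rot: [-3.142, 0.0, 1.207]
contact_force: [-0.7, -0.3, -2.6]
opening: 0.178
grasp_force: 39.1
```

```bash
python3 look.py
```

```text
wrist pail 0.55 x 180 360 y 114 352 [216. 275.]
[(160, np.float64(269.0)), (190, np.float64(269.5)), (210, np.float64(270.0))]
wrist bail_grip 0.97 x 260 302 y 114 352 [263. 280.]
top pail 0.71 x 339 409 y 208 264 [235. 362.]
top bail_grip 0.6 x 341 408 y 210 246 [217. 365.]
side pail 0.62 x 258 322 y 232 287 [262. 294.]
side bail_grip 0.51 x 274 290 y 233 266 [248. 284.]
F [-0.38  0.07 -2.86] [0.34 0.59 0.33]
{'clock': 14.05, 'eef_pos': [562.511, 215.217, 139.251], 'tcp_rot': [-3.142, 0.0, 1.207], 'contact_force': [0.198, -0.238, -2.586], 'opening': 0.176, 'grasp_force': 39.035, 'qpos': [0.363, 0.418, 1.763, -0.0, 0.961, 0.727]}
```

Request:
carry_out([
  [0,0,0,0,0,0.004,1],
  [0,0,0,0,0,0.008,1],
  [0,0,0,0,0,0.008,1],
])

```text
clock: 14.42
eef_pos: [563.8, 215.1, 138.7]
tcp_rot: [3.139, -0.001, 1.207]
contact_force: [-0.4, -4.2, 8.3]
opening: 0.173
grasp_force: 39.9
```

```bash
python3 look.py
```

```text
wrist pail 0.87 x 177 357 y 114 352 [214. 271.]
[(160, np.float64(266.0)), (190, np.float64(266.5)), (210, np.float64(266.5))]
wrist bail_grip 0.87 x 260 303 y 114 352 [268. 280.]
top pail 0.59 x 340 409 y 208 263 [232. 362.]
top bail_grip 0.75 x 340 408 y 210 251 [215. 367.]
side pail 0.96 x 259 322 y 234 287 [268. 293.]
side bail_grip 0.58 x 276 291 y 234 265 [249. 285.]
F [-0.61 -3.51  8.1 ] [0.39 0.63 0.37]
{'clock': 14.875, 'eef_pos': [563.776, 215.1, 138.74], 'tcp_rot': [3.139, -0.001, 1.207], 'contact_force': [-0.831, -4.076, 7.478], 'opening': 0.176, 'grasp_force': 39.853, 'qpos': [0.362, 0.419, 1.763, -0.001, 0.957, 0.727]}
```

Request:
carry_out([
  [0,0,0,0,0,-0.005,1],
  [0,0,0,0,0,-0.005,0.7],
  [0,0,0,0,0,-0.005,0.5],
  [0,0,0,0,0,-0.005,0.3],
  [0,0,0,0,0,-0.03,0.3],
  [0,0,0,0,0,-0.058,0.3],
  [0,0,0,0,0,-0.058,0.3],
])

```text
clock: 15.75
eef_pos: [563.1, 215.5, 152.7]
tcp_rot: [3.14, -0.001, 1.207]
contact_force: [0.0, 0.3, -0.8]
opening: 0.348
grasp_force: 0.0
```

```bash
python3 look.py;  python3 - <<'E'
from h import *
cal=r.get_calibration("wrist"); s=r.sense(); p=np.array(s["eef_pos"]); y=s["tcp_rot"][2]; tx=np.array([np.cos(y),np.sin(y),0])
for h in (26,28,30):
    print(h,[np.round(proj("wrist",p+[0,0,h]+tx*k+0,cal),1).tolist() for k in (-22,0,22)])
b=r.grab_frame("wrist")[...,::-1].astype(int); print([(v,b[v,277:290].mean(0).round().astype(int).tolist()) for v in range(222,352,5)])
print(b[258:300:10,230:335:4,2].tolist())
E
```

```text
wrist pail 0.96 x 184 353 y 116 352 [209. 274.]
[(160, np.float64(268.5)), (190, np.float64(268.5)), (210, np.float64(268.5))]
wrist bail_grip 0.76 x 263 301 y 116 352 [261. 281.]
top pail 0.97 x 339 409 y 208 263 [235. 363.]
top bail_grip 0.68 x 341 409 y 210 252 [219. 376.]
side pail 0.91 x 258 322 y 228 287 [264. 294.]
side bail_grip 0.85 x 274 296 y 228 266 [246. 286.]
F [ 0.26 -0.1  -0.24] [0.49 0.65 0.36]
{'clock': 16.2, 'eef_pos': [562.472, 215.18, 151.631], 'tcp_rot': [-3.141, 0.0, 1.207], 'contact_force': [0.005, -0.263, -0.652], 'opening': 0.352, 'grasp_force': 0.0, 'qpos': [0.363, 0.403, 1.754, -0.0, 0.985, 0.727]}
26 [[281.3, 335.9], [281.3, 294.1], [281.2, 245.0]]
28 [[281.3, 338.6], [281.2, 296.6], [281.2, 246.9]]
30 [[281.3, 341.4], [281.2, 299.1], [281.2, 248.9]]
[(222, [138, 148, 156]), (227, [137, 148, 156]), (232, [131, 142, 150]), (237, [27, 42, 70]), (242, [28, 50, 87]), (247, [28, 50, 85]), (252, [26, 47, 77]), (257, [20, 30, 47]), (262, [18, 26, 44]), (267, [20, 28, 46]), (272, [19, 30, 46]), (277, [18, 29, 45]), (282, [17, 25, 45]), (287, [19, 27, 46]), (292, [19, 29, 45]), (297, [16, 27, 43]), (302, [19, 27, 45]), (307, [20, 28, 46]), (312, [21, 29, 46]), (317, [19, 28, 45]), (322, [20, 27, 46]), (327, [19, 29, 46]), (332, [65, 70, 74]), (337, [67, 73, 77]), (342, [68, 75, 81]), (347, [66, 69, 73])]
[[59, 65, 60, 67, 27, 38, 64, 116, 123, 35, 41, 41, 45, 45, 45, 46, 41, 43, 50, 65, 65, 27, 21, 69, 80, 76, 78], [56, 63, 66, 30, 29, 31, 63, 65, 66, 44, 42, 41, 45, 47, 48, 44, 41, 34, 57, 62, 66, 22, 23, 40, 64, 62, 72], [65, 67, 54, 16, 15, 29, 64, 67, 64, 41, 39, 43, 42, 49, 48, 43, 45, 36, 58, 66, 72, 26, 26, 20, 55, 64, 66], [32, 88, 45, 19, 23, 26, 92, 81, 75, 46, 45, 40, 45, 43, 45, 43, 45, 40, 101, 124, 136, 34, 12, 22, 52, 87, 34], [18, 24, 20, 25, 22, 88, 121, 120, 120, 71, 43, 43, 46, 43, 48, 41, 44, 39, 118, 136, 140, 91, 15, 23, 28, 21, 20]]
```

Request:
carry_out([
  [0,0,0,0.016,0,0,0.3],
  [0,0,0,0.016,0,0,0.7],
  [0,0,0,0.016,0,0,1],
  [0,0,0,0.016,0,0,1],
  [0,0,0,0.016,0,0,1],
  [0,0,0,0.016,-0.011,0,1],
  [0,0,0,0.016,-0.022,-0.001,1],
  [0,0,0,0.016,-0.034,-0.001,1],
], force=50)

```text
clock: 17.25
eef_pos: [556.1, 222.2, 152.3]
tcp_rot: [3.141, -0.001, 1.207]
contact_force: [2.1, 1.5, 5.4]
opening: 0.168
grasp_force: 49.0
```

```bash
python3 look.py
```

```text
wrist pail 0.95 x 198 365 y 123 351 [216. 284.]
[(160, np.float64(281.5)), (190, np.float64(281.5)), (210, np.float64(281.0))]
wrist bail_grip 0.98 x 263 300 y 123 352 [263. 283.]
top pail 0.6 x 340 407 y 208 264 [236. 361.]
side pail 0.72 x 257 322 y 228 288 [262. 295.]
side bail_grip 0.84 x 268 301 y 228 263 [247. 280.]
F [0.02 2.16 5.63] [0.82 0.59 0.56]
{'clock': 17.7, 'eef_pos': [556.017, 222.261, 152.315], 'tcp_rot': [-3.142, -0.0, 1.207], 'contact_force': [0.787, 2.551, 4.903], 'opening': 0.168, 'grasp_force': 49.066, 'qpos': [0.378, 0.397, 1.761, 0.0, 0.983, 0.741]}
```

Request:
carry_out([
  [0,0,0,0,0,-0.008,1],
  [0,0,0,0,0,-0.02,1],
  [0,0,0,0,0,-0.04,1],
  [0,0,0,0,0,-0.07,1],
  [0,0,0,0,0,-0.1,1],
  [0,0,0,0,0,-0.12,1],
  [0,0,0,0,0,-0.12,1],
])

```text
clock: 18.58
eef_pos: [556.3, 222.1, 182.6]
tcp_rot: [3.141, -0.001, 1.207]
contact_force: [0.2, 1.0, -4.3]
opening: 0.169
grasp_force: 48.7
```

```bash
python3 look.py
python3 - <<'E'
from h import *
s=st(); print(frac([524.5,350,243.5],2.2));
E
```

```text
wrist pail 0.66 x 198 366 y 122 352 [214. 282.]
[(160, np.float64(281.0)), (190, np.float64(282.0)), (210, np.float64(281.5))]
wrist bail_grip 0.68 x 262 300 y 122 352 [266. 280.]
top pail 0.58 x 342 412 y 205 262 [236. 364.]
top bail_grip 0.63 x 343 411 y 212 247 [217. 373.]
side pail 0.75 x 246 323 y 212 286 [258. 292.]
side bail_grip 0.74 x 264 301 y 213 263 [233. 275.]
F [-0.07  0.03 -4.4 ] [0.37 0.39 0.35]
{'clock': 19.025, 'eef_pos': [555.927, 221.956, 181.868], 'tcp_rot': [-3.141, 0.0, 1.207], 'contact_force': [0.23, -0.313, -4.12], 'opening': 0.171, 'grasp_force': 48.729, 'qpos': [0.377, 0.363, 1.738, -0.0, 1.041, 0.741]}
{'clock': 19.025, 'eef_pos': [555.927, 221.956, 181.868], 'tcp_rot': [-3.141, 0.0, 1.207], 'contact_force': [0.23, -0.313, -4.12], 'opening': 0.171, 'grasp_force': 48.729, 'qpos': [0.377, 0.363, 1.738, -0.0, 1.041, 0.741]}
[-0.0, 0.0, 0.372, 0.434, -0.3, -0.247]
```

Request:
carry_out([
  [0,0,0.01,0,0,-0.03,1],
  [0,0,0.03,0.02,-0.01,-0.1,1],
  [0,0,0.06,0.07,-0.04,-0.18,1],
  [0,0,0.1,0.15,-0.1,-0.247,1],
  [0,0,0.14,0.23,-0.16,-0.247,1],
  [0,0,0.18,0.31,-0.21,-0.247,1],
  [0,0,0.22,0.37,-0.26,-0.247,1],
  [0,0,0.26,0.41,-0.29,-0.247,1],
])

```text
clock: 20.02
eef_pos: [524.3, 344.6, 244.3]
tcp_rot: [-3.141, -0.0, 0.385]
contact_force: [-0.7, -0.5, -3.7]
opening: 0.169
grasp_force: 48.7
```

Run:
```python
from h import *
s=st(); print(frac([524.5,350,243.5],2.2));
```

```text
{'clock': 20.025, 'eef_pos': [524.342, 344.561, 244.314], 'tcp_rot': [-3.141, -0.0, 0.385], 'contact_force': [-0.665, -0.519, -3.736], 'opening': 0.169, 'grasp_force': 48.708, 'qpos': [0.579, 0.345, 1.615, 0.0, 1.181, 1.764]}
[-0.0, -0.0, 0.11, 0.009, -0.02, 0.003]
```

Request:
carry_out([
  [0,0,0.03,0.004,-0.01,0.003,1],
  [0,0,0.06,0.009,-0.02,0.003,1],
  [0,0,0.09,0.009,-0.02,0.003,1],
  [0,0,0.105,0.009,-0.02,0.003,1],
  [0,0,0.11,0.009,-0.02,0.003,1],
  [0,0,0.11,0.009,-0.02,0.003,1],
])

```text
clock: 20.78
eef_pos: [524.9, 349.1, 243.3]
tcp_rot: [-3.141, -0.0, 0.045]
contact_force: [0.5, -0.3, -5.4]
opening: 0.172
grasp_force: 48.8
```

Run:
```python
from h import *
s=st(); cal=r.get_calibration("wrist"); im=r.grab_frame("wrist"); cv2.imwrite("pics/w6.png",im[...,::-1]); np.save("w6cal.npy",cal,allow_pickle=True)
print(np.round(np.array(cal["pose"])[:3,3],1))
for q in r.silhouettes("wrist","stand")[:2]:
    m=q["region"]; ys,xs=np.nonzero(m); print(q["score"],xs.min(),xs.max(),ys.min(),ys.max(),m.sum()); np.save("m6.npy",m)
    for v in range(0,420,8):
        x=np.nonzero(m[v])[0]
        if len(x): print(v,x.min(),x.max(),len(x),end="; ")
for z in (225,240):
  for k in (-34,34): print(z,[np.round(proj("wrist",[520.3+k+d*.037,459.5-d,z],cal)).tolist() for d in (18,0,-40,-100)])
```

```text
{'clock': 20.775, 'eef_pos': [524.938, 349.097, 243.308], 'tcp_rot': [-3.141, -0.0, 0.045], 'contact_force': [0.548, -0.308, -5.421], 'opening': 0.172, 'grasp_force': 48.793, 'qpos': [0.584, 0.351, 1.609, 0.0, 1.182, 2.11]}
[593.9 352.1 386.3]
0.83 0 148 131 318 12855
136 81 140 60; 144 70 140 71; 152 70 140 71; 160 71 141 71; 168 71 141 71; 176 72 142 71; 184 17 143 80; 192 0 143 137; 200 0 145 146; 208 0 146 147; 216 0 147 141; 224 0 148 124; 232 0 39 40; 240 0 41 42; 248 0 42 43; 256 0 40 41; 264 0 28 29; 288 0 7 8; 296 0 112 51; 304 32 120 89; 312 79 126 37; 225 [[131.0, 299.0], [107.0, 296.0], [60.0, 290.0], [6.0, 281.0]]
225 [[118.0, 192.0], [92.0, 192.0], [43.0, 193.0], [-12.0, 195.0]]
240 [[122.0, 311.0], [97.0, 308.0], [49.0, 301.0], [-6.0, 290.0]]
240 [[105.0, 199.0], [78.0, 199.0], [28.0, 199.0], [-27.0, 200.0]]
```

Run:
```python
import cv2,numpy as np
im=cv2.imread("pics/w6.png"); h=cv2.cvtColor(im,cv2.COLOR_BGR2HSV)
for v0,v1 in ((178,232),(284,324)):
    for v in range(v0,v1,3):
        row=""
        for u in range(0,170,2):
            H,S,V=h[v,u].astype(int)
            row+="." if S>100 and H<30 else "B" if S>90 else "#" if V>110 else "o" if V>70 else " "
        print(v,row)
    print()
```

```text
178 ..........o     B...................#BBBBBBB            BBBBBBBBBBBBBBBB.............
181 ...........        B................#BBB                 BBBBBBBBBBBBBBB.............
184 ...........        .................                     BBBBBBBBBBBBBBB.............
187 Bo                  ......B.B ...                        BBBBBBBBBBBBBBBB............
190                     ..          B        oooo#oo        BBBBBBBBBBBBBBBB ............
193 oo         o ooooooooooooooooooooooo############oo     BBBBBBBBBBBBBBBBB ............
196 ####################################################o BBBBBBBBBBBBBBBBBB ............
199 ##################################################### BBBBBBBBBBBBBBBBBB ............
202 #####################################################oBBBBBBBBBBBBBBBBBBB............
205 ######################################ooo  BBBB######oBBBBBBBBBBBBBBBBBBBo...........
208 ####ooo oooooooooo  o o       ooo       BBBBBBBB#####BBBBBBBBBBBBBBBBBBBBo...........
211 ####   o#ooo ooooo                 B .#BBBBBBBBBBBBBBBBBBBBBBBBBBBBBBBBBB ...........
214 ####o o## oooooo
[... 1066 characters left out ...]
########################################ooo...#o########o o....................     
305 ##########################################ooo#############o o................        
308 ###########################################################o  ............        B  
311 #####################################################...####oo .........      B      
314 #####################################################B...######o.....    B      B . B
317 ###############################################################o                     
320 ##############################################################                    B  
323 ##########################################################o  B        B
```

Request:
carry_out([
  [0,0,0,0,-0.015,0,1],
  [0,0,0.004,0,-0.05,0,1],
  [0,0,0.008,0,-0.1,0,1],
  [0,0,0.008,0,-0.16,0,1],
  [0,0,0.008,0,-0.22,0,1],
  [0,0,0.008,0,-0.27,0,1],
  [0,0,0.008,0,-0.31,0,1],
  [0,0,0.008,0,-0.33,0,1],
])

```text
clock: 21.88
eef_pos: [521.1, 432.2, 242.9]
tcp_rot: [3.142, 0.0, 0.02]
contact_force: [-0.1, -0.1, -4.0]
opening: 0.169
grasp_force: 48.7
```

Run:
```python
from h import *
s=st(); cal=r.get_calibration("wrist"); im=r.grab_frame("wrist"); cv2.imwrite("pics/w7.png",im[...,::-1])
print(frac([520.4,458.5,243.3],1.2))
for z in (225,240):
  for k in (-34,34): print(z,[np.round(proj("wrist",[520.4+k+d*.02,458.5-d+k*.02,z],cal)).tolist() for d in (18,0,-40,-100)])
h=cv2.cvtColor(im,cv2.COLOR_RGB2HSV)
for v0,v1 in ((160,240),(280,360)):
    for v in range(v0,v1,4):
        row=""
        for u in range(90,290,3):
            H,S,V=h[v,u].astype(int)
            row+="." if S>100 and H<30 else "B" if S>90 else "#" if V>110 else "o" if V>70 else " "
        print(v,row)
    print()
```

```text
{'clock': 21.875, 'eef_pos': [521.096, 432.158, 242.927], 'tcp_rot': [3.142, 0.0, 0.02], 'contact_force': [-0.119, -0.132, -3.969], 'opening': 0.169, 'grasp_force': 48.749, 'qpos': [0.69, 0.424, 1.501, -0.0, 1.217, 2.241]}
[-0.0, 0.0, -0.0, -0.001, -0.104, -0.001]
225 [[267.0, 306.0], [237.0, 306.0], [172.0, 303.0], [89.0, 295.0]]
225 [[265.0, 191.0], [230.0, 191.0], [157.0, 192.0], [69.0, 194.0]]
240 [[266.0, 321.0], [233.0, 320.0], [164.0, 316.0], [78.0, 307.0]]
240 [[264.0, 198.0], [225.0, 198.0], [146.0, 199.0], [54.0, 200.0]]
160 ..........#BBBBBBBBBBBBBBBBBBBBBBBBBBB......###o    oo#####...####o
164 ...........BBBBBBBBBBBBBBBBBBBBBBBBBBBo...####     oo#o####...#####
168 ...........BBBBBBBBBBBBBBBBBBBBBBBBBBBo..###o    oo#oo#####..######
172 ...........BBBBBBBBBBBBBBBBBBBBBBBBBBB .###o    o####ooo##o########
176 ...........BBBBBBBBBBB    BBBBBBBBBBBBB###        o#o  ooooo..#####
180 ...........#BBBBBBB        BBBBBBBBBBB###          oo  ooooo..#####
184 ...........#BBBB            BBBBBBBBBBoo     ooooooooo###.....#####
188       ....  BB              BBBBBBBBBooo    oooo#o#####
[... 1549 characters left out ...]
                         B              .B......
320 ###########o                                              .........
324 ########o                                            B     ........
328 ######        B                                 BB B        .......
332 ###o B                     #o                           o##o ......
336 #                        ####                           ###### BB  
340                        o#####                           ######ooooo
344  B                     ####                             ######oooo#
348                       o##                               ######oooo#
352                                                              oo o o
356
```

Request:
carry_out([
  [0,0,0,0,-0.02,0,1],
  [0,0,0,0,-0.045,0,1],
  [0,0,0,0,-0.07,0,1],
  [0,0,0,0,-0.09,0,1],
  [0,0,0,0,-0.104,0,1],
  [0,0,0,0,-0.104,0,1],
  [0,0,0,0,-0.104,0,1],
])

```text
clock: 22.8
eef_pos: [520.7, 457.4, 243.0]
tcp_rot: [3.141, 0.0, 0.02]
contact_force: [-0.2, -0.5, -4.5]
opening: 0.172
grasp_force: 48.8
```

Run:
```python
from h import *
f=[]
for i in range(3): r.grab_frame("top"); f.append(r.sense()["contact_force"])
im=r.grab_frame("side"); cv2.imwrite("pics/side8.png",im[...,::-1]); f.append(r.sense()["contact_force"])
print(np.round(np.mean(f,0),2)); st()
```

```text
[ 0.05  0.15 -4.  ]
{'clock': 23.0, 'eef_pos': [520.72, 457.301, 243.063], 'tcp_rot': [3.142, -0.0, 0.019], 'contact_force': [0.405, -0.028, -3.954], 'opening': 0.161, 'grasp_force': 48.774, 'qpos': [0.719, 0.449, 1.462, -0.0, 1.231, 2.27]}
```

Request:
carry_out([
  [0,0,0,0,0,0.01,1],
  [0,0,0,0,0,0.02,1],
  [0,0,0,0,0,0.03,1],
  [0,0,0,0,0,0.04,1],
  [0,0,0,0,0,0.05,1],
  [0,0,0,0,0,0.058,1],
  [0,0,0,0,0,0.06,1],
  [0,0,0,0,0,0.06,1],
])

```text
clock: 24.0
eef_pos: [520.7, 457.5, 228.1]
tcp_rot: [-3.142, -0.0, 0.02]
contact_force: [-1.1, 0.1, -4.1]
opening: 0.172
grasp_force: 48.8
```

Request:
carry_out([
  [0,0,0,0,0,0.004,1],
  [0,0,0,0,0,0.008,1],
  [0,0,0,0,0,0.008,1],
])

```text
clock: 24.38
eef_pos: [520.6, 457.4, 225.9]
tcp_rot: [3.141, 0.0, 0.02]
contact_force: [0.2, -0.4, -4.7]
opening: 0.166
grasp_force: 48.8
```

Request:
carry_out([
  [0,0,0,0,0,0.004,1],
  [0,0,0,0,0,0.006,1],
  [0,0,0,0,0,0.006,1],
])

```text
clock: 24.75
eef_pos: [520.7, 457.5, 224.4]
tcp_rot: [3.142, 0.0, 0.02]
contact_force: [-0.0, 0.0, -4.3]
opening: 0.168
grasp_force: 48.8
```

Request:
carry_out([
  [0,0,0,0,0,0.003,1],
  [0,0,0,0,0,0.006,1],
  [0,0,0,0,0,0.006,1],
])

```text
clock: 25.12
eef_pos: [520.7, 457.5, 223.0]
tcp_rot: [3.142, 0.0, 0.02]
contact_force: [-0.2, 0.1, -3.6]
opening: 0.168
grasp_force: 48.8
```

Request:
carry_out([
  [0,0,0,0,0,0.003,1],
  [0,0,0,0,0,0.006,1],
  [0,0,0,0,0,0.006,1],
])

```text
clock: 25.5
eef_pos: [520.8, 457.5, 221.7]
tcp_rot: [-3.141, -0.0, 0.02]
contact_force: [-0.8, -0.6, -1.1]
opening: 0.167
grasp_force: 49.0
```

Request:
carry_out([
  [0,0,0,0,0,0.002,1],
  [0,0,0,0,0,0.002,1],
])

```text
clock: 25.75
eef_pos: [520.8, 457.5, 221.2]
tcp_rot: [-3.141, -0.0, 0.02]
contact_force: [0.6, -0.5, -1.6]
opening: 0.171
grasp_force: 49.1
```

Run:
```python
from h import *
f=[]
for i in range(5): im=r.grab_frame("side"); f.append(r.sense()["contact_force"])
cv2.imwrite("pics/side9.png",im[...,::-1]); print(np.round(np.mean(f,0),2),np.round(np.std(f,0),2)); st()
print(np.round(r.sense()["wrist_torque"],3))
```

```text
[-0.09 -0.32 -1.1 ] [0.52 0.38 0.65]
{'clock': 26.0, 'eef_pos': [520.74, 457.503, 221.133], 'tcp_rot': [-3.141, -0.0, 0.02], 'contact_force': [0.113, -0.197, -0.974], 'opening': 0.17, 'grasp_force': 49.118, 'qpos': [0.719, 0.467, 1.484, 0.0, 1.191, 2.27]}
[-0.11   0.111 -0.008]
```

Request:
carry_out([
  [0,0,0,0,0.003,0,1],
  [0,0,0,0,0.006,0,1],
  [0,0,0,0,0.006,0,1],
])

```text
clock: 26.38
eef_pos: [520.7, 455.8, 220.8]
tcp_rot: [3.141, 0.0, 0.02]
contact_force: [0.7, -0.2, -2.5]
opening: 0.173
grasp_force: 48.9
```

Request:
carry_out([
  [0,0,0,0,-0.004,0,1],
  [0,0,0,0,-0.008,0,1],
  [0,0,0,0,-0.012,0,1],
  [0,0,0,0,-0.012,0,1],
])

```text
clock: 26.88
eef_pos: [520.6, 457.0, 220.5]
tcp_rot: [3.138, 0.001, 0.02]
contact_force: [0.7, -8.9, -1.7]
opening: 0.169
grasp_force: 49.3
```

Request:
carry_out([
  [0,0,0,0,0.006,0,1],
  [0,0,0,0,0.012,0,1],
  [0,0,0,0,0.016,0,1],
  [0,0,0,0,0.016,0,1],
])

```text
clock: 27.38
eef_pos: [520.7, 455.2, 221.0]
tcp_rot: [-3.141, -0.0, 0.02]
contact_force: [0.1, 0.5, -3.6]
opening: 0.165
grasp_force: 49.0
```

Request:
carry_out([
  [0,0,0,0,0.004,0,1],
  [0,0,0,0,0.008,0,1],
  [0,0,0,0,0.008,0,1],
  [0,0,0,0,0.008,0,1],
])

```text
clock: 27.88
eef_pos: [520.8, 453.2, 221.2]
tcp_rot: [-3.141, -0.0, 0.02]
contact_force: [-0.3, 2.1, -3.1]
opening: 0.167
grasp_force: 49.1
```

Request:
carry_out([
  [0,0,0,0,-0.003,0,1],
  [0,0,0,0,-0.006,0,1],
  [0,0,0,0,-0.006,0.003,1],
  [0,0,0,0,-0.006,0.003,1],
])

```text
clock: 28.38
eef_pos: [520.8, 454.4, 220.2]
tcp_rot: [3.141, 0.0, 0.02]
contact_force: [0.8, 0.2, -3.6]
opening: 0.17
grasp_force: 49.1
```

Request:
carry_out([
  [0,0,0,0,0,0.002,1],
  [0,0,0,0,0,0.003,1],
  [0,0,0,0,0,0.003,1],
])

```text
clock: 28.75
eef_pos: [520.8, 454.5, 219.6]
tcp_rot: [-3.142, -0.0, 0.02]
contact_force: [-1.1, -0.0, -3.0]
opening: 0.17
grasp_force: 49.2
```

Request:
carry_out([
  [0,0,0,0,0,0.002,1],
  [0,0,0,0,0,0.003,1],
  [0,0,0,0,0,0.003,1],
])

```text
clock: 29.12
eef_pos: [520.8, 454.5, 218.9]
tcp_rot: [-3.141, -0.0, 0.02]
contact_force: [0.1, -1.4, -2.3]
opening: 0.165
grasp_force: 49.3
```

Request:
carry_out([
  [0,0,0,0,0,0.002,1],
  [0,0,0,0,0,0.002,1],
  [0,0,0,0,0,0.002,1],
])

```text
clock: 29.5
eef_pos: [520.8, 454.5, 218.4]
tcp_rot: [-3.141, -0.0, 0.02]
contact_force: [-0.2, -0.4, 0.3]
opening: 0.165
grasp_force: 49.4
```

```bash
cat > fm.py <<'E'
from h import *
f=[];t=[]
for i in range(6): r.grab_frame("top"); s=r.sense(); f.append(s["contact_force"]); t.append(s["wrist_torque"])
print(np.round(np.mean(f,0),2),np.round(np.std(f,0),2),np.round(np.mean(t,0),3)); st()
E
python3 fm.py
```

```text
[-0.27 -0.31 -0.02] [0.32 0.5  0.44] [-0.035  0.014  0.036]
{'clock': 29.8, 'eef_pos': [520.819, 454.494, 218.366], 'tcp_rot': [-3.141, -0.0, 0.02], 'contact_force': [-0.251, -0.258, -0.343], 'opening': 0.17, 'grasp_force': 49.425, 'qpos': [0.715, 0.466, 1.491, -0.0, 1.184, 2.267]}
```

Request:
carry_out([
  [0,0,0,0,0,0,0.66],
  [0,0,0,0,0,0,0.6],
  [0,0,0,0,0,0,0.5],
  [0,0,0,0,0,0,0.4],
  [0,0,0,0,0,0,0.3],
  [0,0,0,0,0,0,0.3],
], force=20)

```text
clock: 30.55
eef_pos: [520.8, 454.5, 218.3]
tcp_rot: [-3.142, -0.0, 0.02]
contact_force: [0.3, -0.2, 0.1]
opening: 0.354
grasp_force: 0.0
```

Run:
```python
from h import *
st()
for k in range(2):
    cal=r.get_calibration("wrist"); im=r.grab_frame("wrist"); 
    for l in ("pail","bail_grip"):
        for q in r.silhouettes("wrist",l)[:1]:
            ys,xs=np.nonzero(q["region"]); print(l,round(q["score"],2),xs.min(),xs.max(),ys.min(),ys.max())
s=r.sense(); p=np.array(s["eef_pos"])
print([np.round(proj("wrist",p+[k,0,28],cal)).tolist() for k in (-22,0,22)])
im=im[...,::-1].astype(int)
print([(u,im[285,u].tolist()) for u in range(240,325,4)])
st()
```

```text
{'clock': 30.55, 'eef_pos': [520.761, 454.468, 218.319], 'tcp_rot': [-3.142, -0.0, 0.02], 'contact_force': [0.287, -0.177, 0.065], 'opening': 0.354, 'grasp_force': 0.0, 'qpos': [0.715, 0.466, 1.491, 0.0, 1.184, 2.267]}
pail 0.64 198 366 122 352
bail_grip 0.83 262 301 123 353
pail 0.83 198 366 122 353
bail_grip 0.66 262 300 123 352
[[281.0, 339.0], [282.0, 297.0], [283.0, 247.0]]
[(240, [29, 31, 28]), (244, [26, 23, 26]), (248, [16, 21, 24]), (252, [60, 63, 66]), (256, [73, 75, 81]), (260, [75, 82, 82]), (264, [54, 58, 65]), (268, [21, 30, 46]), (272, [10, 21, 45]), (276, [23, 35, 53]), (280, [29, 33, 52]), (284, [29, 39, 57]), (288, [21, 26, 48]), (292, [21, 32, 50]), (296, [26, 30, 49]), (300, [58, 61, 65]), (304, [67, 69, 72]), (308, [66, 70, 74]), (312, [54, 56, 59]), (316, [18, 17, 16]), (320, [21, 20, 21]), (324, [31, 29, 34])]
{'clock': 30.85, 'eef_pos': [520.737, 454.462, 218.271], 'tcp_rot': [3.142, 0.0, 0.02], 'contact_force': [-0.801, 0.156, -0.069], 'opening': 0.35, 'grasp_force': 0.0, 'qpos': [0.715, 0.466, 1.491, 0.0, 1.184, 2.267]}
```

Request:
carry_out([
  [0,0,0,0,0,-0.015,0.3],
  [0,0,0,0,0,-0.04,0.3],
  [0,0,0,0,0,-0.08,0.3],
  [0,0,0,0,0,-0.14,0.3],
  [0,0,0,0,0,-0.24,0.3],
  [0,0,0,0,0,-0.36,0.3],
  [0,0,0,0,0,-0.48,0.3],
  [0,0,0,0,0,-0.48,0.3],
])

```text
clock: 31.85
eef_pos: [521.8, 455.3, 342.4]
tcp_rot: [-3.138, -0.005, 0.02]
contact_force: [-0.2, 0.1, -0.3]
opening: 0.351
grasp_force: 0.0
```

Run:
```python
from h import *
st()
for k in range(2):
  for c in ("side","wrist"):
    cal=r.get_calibration(c); im=r.grab_frame(c)
    for l in ("pail","bail_grip"):
        for q in r.silhouettes(c,l)[:1]:
            ys,xs=np.nonzero(q["region"]); print(c,l,round(q["score"],2),xs.min(),xs.max(),ys.min(),ys.max(),np.round(q["position"]))
    print("pred grip",np.round(proj(c,[520.8,454.5,238],cal)),"pail rim c",np.round(proj(c,[520.8,454.5,151],cal)))
st()
```

```text
{'clock': 31.85, 'eef_pos': [521.766, 455.338, 342.352], 'tcp_rot': [-3.138, -0.005, 0.02], 'contact_force': [-0.18, 0.063, -0.253], 'opening': 0.351, 'grasp_force': 0.0, 'qpos': [0.715, 0.382, 1.348, 0.0, 1.406, 2.267]}
side pail 0.68 227 305 111 212 [171. 270.]
side bail_grip 0.84 227 305 110 163 [122. 264.]
pred grip [265. 114.] pail rim c [266. 158.]
wrist pail 0.85 226 338 122 272 [190. 282.]
wrist bail_grip 0.89 270 291 122 272 [207. 281.]
pred grip [281. 211.] pail rim c [281. 188.]
side pail 0.65 227 306 111 212 [171. 272.]
side bail_grip 0.78 227 305 111 164 [120. 263.]
pred grip [265. 114.] pail rim c [266. 158.]
wrist bail_grip 0.6 271 291 122 272 [207. 280.]
pred grip [281. 211.] pail rim c [282. 188.]
{'clock': 32.45, 'eef_pos': [520.697, 454.449, 338.008], 'tcp_rot': [3.141, 0.0, 0.02], 'contact_force': [0.559, 0.368, 0.159], 'opening': 0.348, 'grasp_force': 0.0, 'qpos': [0.715, 0.385, 1.352, -0.0, 1.404, 2.267]}
```

```bash
python3 -c "
from rig import r
print(r.sign_off())"
```

```text
the job is handed in; nothing more can be done
None
```

The pail is hanging still on the weighing stand's fork and the job is handed in at about 32 s. The fork was carrying its full weight of about 4.4 N before I let go. On the first swing the bail lifted and tilted the pail slightly. I set the pail down, regripped, brought the bail upright with the pail standing, and then lifted. Finding the notch by feel included one sideways push of about 9 N against the fork.

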